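# Open the bench clamp on a plaster mould

### The arm

A 6-joint arm with a two-finger parallel gripper is mounted at the origin on the work surface. World frame = base frame: x ahead of the robot, y to its left, z up, the work surface at z = 0. Lengths are in mm, angles in rad, forces in N, time in s.
With the tool pointing down it reaches from about 400 to 925 mm from the base axis. Payload 12.5 kg.
Tool frame: the origin (TCP) lies midway between the tips of the shut fingers; the grasp point (between the pads) lies 19 mm behind it; z points along the fingers, y is the direction in which the jaws open and shut (so a half turn about z gives the same grasp; the last joint's range is limited). The gripper opens to 95 mm and grips with 3 to 60 N. Pads are 20 mm wide; open, the fingers measure 119 mm over their backs; the gripper's body (75 mm by 180 mm) begins 59 mm behind the grasp point.
Start: joints at [-1.364, 0.491, 1.559, -0, 1.092, -0.106], TCP at [192.351, -594.683, 214.661] pointing down, gripper open.
Joint ranges: [-3.1, 3.1], [-0.84, 2.19], [0.05, 2.79], [-1.13, 4.28], [0.06, 2.93], [-2.69, 2.69]. Speed limits (rad/s): [2.22, 2.22, 2.79, 3.14, 3.14, 3.14].

### API

Orientations are given as [roll, pitch, yaw] about the fixed x, y, z axes, in that order (R = Rz(yaw) Ry(pitch) Rx(roll)).
In Python, from cell import env gives the robot as it stands.
- The arm moves only by the tool servo_tool, never from a script. Its argument "plan" is a list of rows, each a list of 7 numbers: the shift along the tool's x, y, z in m, then the turn, a rotation vector about the tool's x, y, z in degrees, then the opening in per cent of the stroke, from 0 (shut) to 100 (fully open). In form: [[dx, dy, dz, wx, wy, wz, jaw], ...]. A call has 1 to 8 rows; each row shifts and turns the pose as measured when the row begins, along the tool's axes as they then stand; what a row does not reach is not made up. A row lasts 1/12 s, in which the tool goes at most 41.7 mm and 7.16 degrees, less where a joint would pass 70% of its speed; a pose out of reach is approached as far as the arm can. A call is refused whole if a number of a shift passes 0.0417 or a number of a turn 7.16, either way. A call with a gripper value outside its range is refused whole. The fingers move at their own pace and stop on an object; the grip force is fixed at half the most. Time passes only in rows, so rows that do not move let the fingers close. It gives the time, the measured TCP pose, the force and the opening at its end, in the units of the state.
- env.state(): the state, without advancing time (a new reading comes with each control period).
- env.read_camera(name): name is "scene" or "top" or "wrist"; returns a dict with "img" (420x560x3 uint8, blue, green, red), "intrinsics" (3x3 intrinsics, pixels), "R" (3x3) and "t" (3): a world point X has camera coordinates R X + t. Camera axes: x right, y down, z forward; pixel columns grow to the right and rows downward; lengths in mm; the calibration is good to about 2 mm. The wrist camera is an equidistant fisheye: a pixel r from the principal point sees the ray r / f radians off the axis. A picture is of the moment at which its call begins. There is no depth.
- env.job_done(): hands the job in, once; it reports no verdict.
The state is a dict: "t": time; "joints": joint angles; "qvel": joint speeds; "tau": joint torques, N m; "eef_pos": TCP position; "tcp_rot": TCP orientation; "ft_force": force on the tool from outside, world axes, zero at the start; "moment": the same for the moment, N m; "opening": opening from 0.0 (shut) to 1.0 (fully open).
Only numpy, scipy, OpenCV 4.12 (cv2) and the standard library are available. Lean on these libraries where they do the work, as an engineer would, in place of code of your own. Each camera call takes 0.05 s, during which the arm holds its last target. There are 200 camera calls.

### The job

The plaster mould in the bench clamp is ready to come out. With your fingertips press down the release pad on the clamp's sliding jaw and, keeping it down, push the jaw back along its bar, away from the mould, all the way until it meets the end block; then let the pad spring up and take the hand away. Pick nothing up, leave the mould standing where it is, and do not disturb the bowl, the cup or the wooden spatula.

Things in the scene. Friction and masses are not known exactly. Their poses are not given: they have to be found in the camera images.
- clamp: Bench clamp screwed to the table, level, place and yaw vary: plywood base 140 x 385 mm, bar 30 mm wide, grey fixed jaw (top 104 mm above the table) at one end, grey end block (87 mm) at the other. Origin on the table surface on the bar's centre line, under mid travel of the sliding jaw. +y runs along the bar from fixed jaw (face at y = -185 mm) to end block (face at +104 mm), z up.
- jaw (a joint): Travel of the grey sliding jaw along the clamp's +y, m: 0 nearest the mould, 0.110 against the end block; starts below 0.035. A ratchet blocks +y unless the release pad is down. Free, it drags with about 4 N and stays where left. Along +y it has an upright face plate (80 mm wide, top 104 mm above the table), the pad, and an upright push lug (60 mm wide, top 101 mm).
- release (a joint): Press depth of the release pad, m: 0 = up (sprung), 0.009 = fully down. The pawl is clear of the teeth from about 0.005 down, so the jaw then slides. Pressing takes about 2 N to start, 4 N at 0.005, 6 N fully down. It springs up when let go and the ratchet catches again.
- pad (a point): Middle of the top of the ribbed black release pad, 40 mm across the bar x 46 mm along it, on the sliding jaw; 72 mm above the table when up, 63 mm fully down. Pressed straight down. It lies in the floor of a gap open above and at the sides: 38 mm to the face plate, 34 mm to the lug. Grey cheeks beside it are 58 mm high.
- lug (a point): Middle of the top edge of the face of the push lug that looks towards the pad and the mould; 12 mm thick lug, pushed here in the clamp's +y to slide the jaw back.
- mould_mid (a point): Centre of the closed two-part white plaster mould, 100 mm across the bar, 75 mm along it, 60 mm high, standing loose on the clamp's bed by the fixed jaw, its top 106 mm above the table. About 0.5 kg.
- bowl: Loose green bowl, 130 mm across, 55 mm high, beside the clamp; origin under its middle.
- cup: Loose terracotta cup, 72 mm across, 80 mm high, beside the clamp; origin under its middle.
- spatula: Loose wooden spatula, 190 mm long, lying beside the clamp on the robot's side; origin under its middle.

How it is judged:
By the outcome, as a careful person would: the job done as asked, in the order asked, and still so for the second after the job is handed in, with the robot touching nothing.
It also fails if it takes over 38 s, if anything falls off the work surface, if the arm or the gripper's body presses on something with over 40 N, if the wrist force passes 120 N, or if a joint passes its speed limit or range.

## Working session

There is one attempt and no reset: what is moved stays moved. The work goes in short steps, Python scripts to look and compute and a tool call to move; the robot and the scene stay as the last step left them, time stands still between calls to the robot, and variables do not carry over. Pictures are saved under pics/ and viewed, about 8 in all and at most 12, crops included, and the job is handed in when it is done.

Besides the shell and the picture viewer there is one more tool, called after "Call:" as a command line: name --pt "numbers of a row" for each row, then --argument value for the rest. servo_tool: Moves the arm, as the interface text tells. Its arguments: {"type":"object","properties":{"plan":{"type":"array","items":{"type":"array","items":{"type":"number"}}}},"required":["plan"]}

```bash
mkdir -p pics
python3 - <<'E'
from cell import env
import cv2,numpy as np
s=env.state();print(s)
for n in("top","scene"):
    c=env.read_camera(n);cv2.imwrite(f"pics/{n}0.png",c["img"]);np.savez(f"{n}.npz",K=c["intrinsics"],R=c["R"],t=c["t"]);print(n,c["intrinsics"],c["R"],c["t"])
E
```

```text
{'t': 0.0, 'joints': array([-1.36362109e+00,  4.91547565e-01,  1.55947397e+00, -2.72588640e-05,
        1.09172999e+00, -1.05554349e-01]), 'qvel': array([-8.71317694e-04, -1.56174723e-03, -1.86421816e-03,  4.09278818e-04,
        4.51842354e-04,  1.53806772e-05]), 'tau': array([ 1.56272476e-03, -6.12639999e+01, -2.58175635e+01,  6.93259388e-02,
        4.82237292e-02, -1.17465443e-04]), 'eef_pos': array([ 192.27322127, -594.41107413,  214.06076927]), 'tcp_rot': array([-3.14043768e+00, -9.80558735e-05,  3.12742112e-01]), 'ft_force': array([0.92889956, 0.71237508, 0.1202624 ]), 'moment': array([-0.0200222 , -0.00207106,  0.02512784]), 'opening': 1.0002720914650745}
top [[424.32351388   0.         277.67256603]
 [  0.         424.32351388 205.68625743]
 [  0.           0.           1.        ]] [[-0.02896882 -0.99914636 -0.02945108]
 [-0.99681183  0.03106739 -0.0734915 ]
 [ 0.07434374  0.02722822 -0.99686089]] [ 77.8682634  586.0573809  765.20285026]
scene [[470.97558275   0.         279.51256496]
 [  0.         470.97558275 201.95901617]
 [  0.           0.           1.        ]] [[-0.78252588  0.62261434 -0.00215431]
 [ 0.53565779  0.67146373 -0.5120617 ]
 [-0.31737042 -0.4018555  -0.85894597]] [ 435.16166182 -303.28441909 1284.55450761]
```

View pics/top0.png

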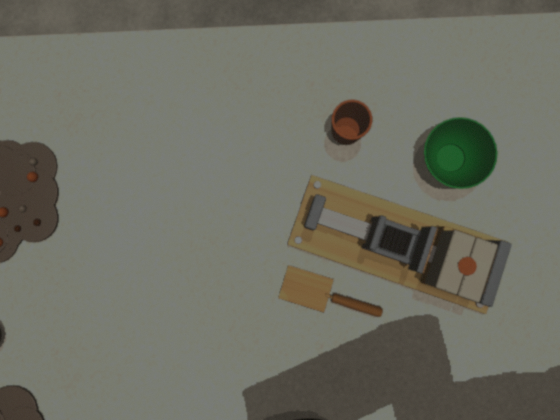

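View pics/scene0.png

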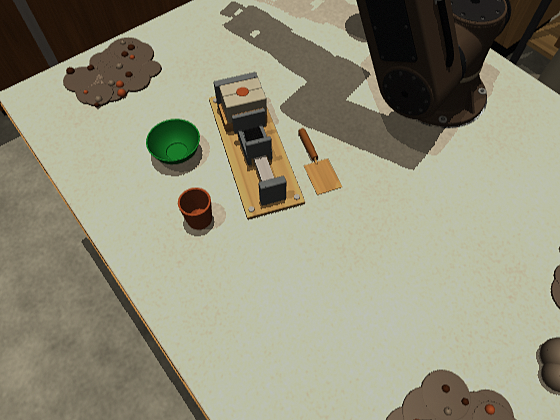

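The top view shows the clamp from (305,215), the end block, to (497,272), the fixed jaw. The pad is near (398,240), the mould at (467,266), and the bowl, cup and spatula are around it. Next I'll enlarge the clamp.

Run:
```python
import cv2,numpy as np
i=cv2.imread("pics/top0.png")[165:320,280:520]
i=cv2.convertScaleAbs(cv2.resize(i,None,fx=3.3,fy=3.3,interpolation=cv2.INTER_CUBIC),alpha=1.7)
for k in range(280,520,20): cv2.putText(i,str(k),(int((k-280)*3.3),10),0,.35,(0,0,255));cv2.line(i,(int((k-280)*3.3),12),(int((k-280)*3.3),18),(0,0,255))
for k in range(180,320,20): cv2.putText(i,str(k),(0,int((k-165)*3.3)),0,.35,(0,0,255))
cv2.imwrite("pics/crop.png",i)
```

```text
(no output)
```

View pics/crop.png

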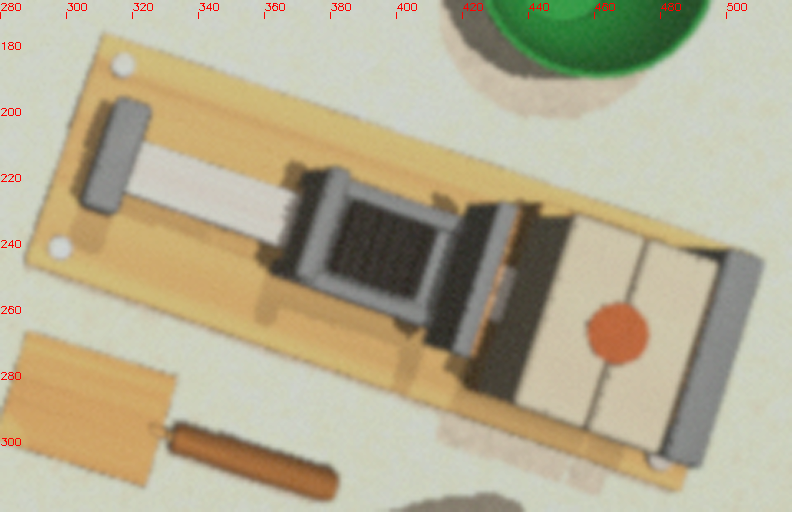

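```bash
cat > h.py <<'E'
import numpy as np
def ray(n,u,v,z):
    d=np.load(f"{n}.npz");K,R,t=d["K"],d["R"],d["t"]
    c=-R.T@t; r=R.T@np.linalg.inv(K)@[u,v,1]
    return c+r*(z-c[2])/r[2]
E
python3 - <<'E'
from h import *
P={}
for n,u,v,z in [("end",129,159,87),("endA",150,105,87),("endB",108,213,87),("fix",693,355,104),("fixA",722,252,104),("fixB",665,458,104),("lug",333,228,101),("lugA",350,172,101),("lugB",316,284,101),("plate",478,277,104),("pad",382,249,72),("mould",617,334,106)]:
    P[n]=ray("top",u/3.3+280,v/3.3+165,z)
    print(n,P[n].round(1))
y=P["end"]-P["fix"];y[2]=0;L=np.linalg.norm(y);y/=L;x=np.array([y[1],-y[0],0])
O=P["end"]-104*y
print("len",L,"yhat",y,"yaw deg",np.degrees(np.arctan2(y[1],y[0])),"O",O)
for n in P: print(n,((P[n]-O)@x).round(1),((P[n]-O)@y).round(1))
for n in("endA","fixA","lugA"):
    d=P[n[:-1]+"B"]-P[n];print(n,np.degrees(np.arctan2(d[1],d[0])))
E
```

```text
end [568.4 -11.5  87. ]
endA [595.9 -23.3  87. ]
endB [5.41e+02 3.00e-01 8.70e+01]
fix [ 462.6 -283.2  104. ]
fixA [ 512.6 -300.6  104. ]
fixB [ 413.1 -266.5  104. ]
lug [ 530.  -111.1  101. ]
lugA [ 557.7 -120.9  101. ]
lugB [ 502.3 -101.3  101. ]
plate [ 503.7 -180.7  104. ]
pad [ 518.3 -142.    72. ]
mould [ 474.  -246.2  106. ]
len 291.5886770776185 yhat [0.36280644 0.93186452 0.        ] yaw deg 68.7273507102466 O [ 530.66090937 -108.40373241   87.        ]
end -0.0 104.0
endA 29.9 103.0
endB -29.8 105.0
fix -0.0 -187.6
fixA 52.9 -185.7
fixB -52.2 -189.9
lug 0.3 -2.7
lugA 29.7 -1.8
lugB -29.0 -3.7
plate 1.1 -77.1
pad 0.7 -35.8
mould -2.8 -148.9
endA 156.79464188119874
fixA 161.04696377343498
lugA 160.59441073847273
```

Call:
servo_tool --pt "0 0 0 0 0 6.5 0" --pt "0 0 0 0 0 6.5 0" --pt "0 0 0 0 0 6.5 0" --pt "0 0 0 0 0 6.5 0" --pt "0 0 0 0 0 6.5 0" --pt "0 0 0 0 0 6.5 0"

```text
t: 0.6
eef_pos: [192.1, -593.4, 211.8]
tcp_rot: [-3.137, 0.003, -0.394]
ft_force: [0.3, 0.4, -0.2]
opening: 0.636
```

Call:
servo_tool --pt "0.009 -0.0385 0 0 0 0 0" --pt "0.009 -0.0385 0 0 0 0 0" --pt "0.009 -0.0385 0 0 0 0 0" --pt "0.009 -0.0385 0 0 0 0 0" --pt "0.009 -0.0385 0 0 0 0 0" --pt "0.009 -0.0385 0 0 0 0 0" --pt "0.009 -0.0385 0 0 0 0 0" --pt "0.009 -0.0385 0 0 0 0 0"

```text
t: 1.27
eef_pos: [380.8, -332.7, 209.5]
tcp_rot: [-3.135, 0.007, -0.414]
ft_force: [0.5, -1.0, -0.2]
opening: 0.078
```

Call:
servo_tool --pt "0.008 -0.038 0 0 0 -1 0" --pt "0.008 -0.038 0 0 0 -1 0" --pt "0.008 -0.038 0 0 0 -1 0" --pt "0.008 -0.038 0 0 0 0 0" --pt "0.008 -0.037 0 0 0 0 0" --pt "0.008 -0.035 0 0 0 0 0" --pt "0 0 0 0 0 0 0" --pt "0 0 0 0 0 0 0"

```text
t: 1.93
eef_pos: [515.0, -124.8, 209.6]
tcp_rot: [-3.134, 0.008, -0.352]
ft_force: [0.3, -0.2, 0.3]
opening: 0.008
```

Run:
```python
from cell import env
import cv2
c=env.read_camera("wrist");cv2.imwrite("pics/w1.png",c["img"])
s=env.state();print(s["eef_pos"],s["tcp_rot"])
```

```text
[ 514.87231306 -125.17297314  209.64563014] [-3.1334581   0.00816919 -0.35316437]
```

View pics/w1.png

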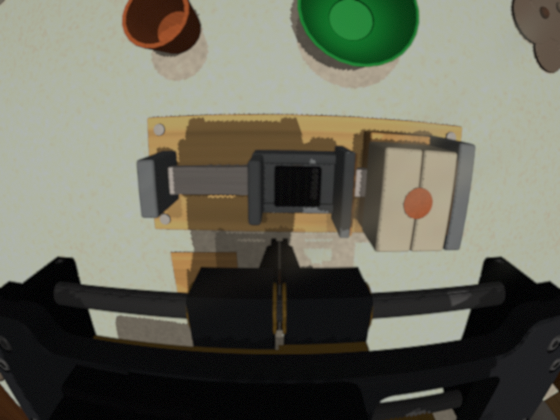

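The wrist view shows the clamp level in the image. The pad is at (298,186), the lug at (256,186) and the plate at (343,190); the tips are at (280,243). I'll line up over the pad and go down into the gap.

Call:
servo_tool --pt "0.009 0.0155 0 0 0 0 0" --pt "0 0 0 0 0 0 0" --pt "0 0 0.03 0 0 0 0" --pt "0 0 0.03 0 0 0 0" --pt "0 0 0.025 0 0 0 0" --pt "0 0 0 0 0 0 0" --pt "0 0 0 0 0 0 0"

```text
t: 2.57
eef_pos: [514.4, -148.4, 123.1]
tcp_rot: [-3.134, 0.006, -0.363]
ft_force: [0.1, -0.4, -0.5]
opening: 0.005
```

Run:
```python
from cell import env
import cv2
c=env.read_camera("wrist");cv2.imwrite("pics/w2.png",c["img"])
s=env.state();print(s["eef_pos"],s["tcp_rot"],s["ft_force"])
```

```text
[ 514.33391841 -148.38564327  123.2577459 ] [-3.13394048  0.00632569 -0.36272027] [-0.66402437 -0.27652805 -0.22032576]
```

View pics/w2.png

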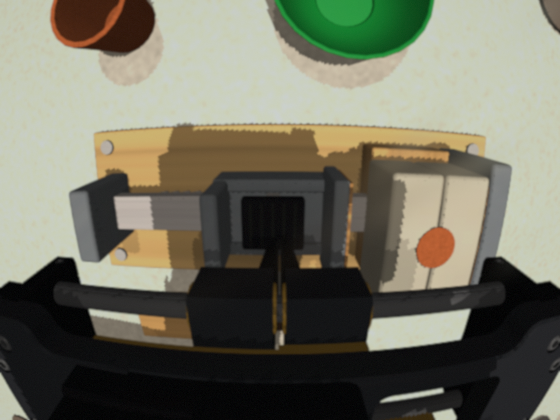

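The tips (280,243) are over the gap and about 6 mm on the mould side of the pad's middle (272,222), which agrees with the computed offset. Correcting that while going down to about 82 mm.

Call:
servo_tool --pt "0.001 -0.006 0 0 0 0 0" --pt "0 0 0 0 0 0 0" --pt "0 -0.001 0.02 0 0 0 0" --pt "0 0 0.02 0 0 0 0" --pt "0 0 0 0 0 0 0" --pt "0 0 0 0 0 0 0"

```text
t: 3.12
eef_pos: [521.6, -142.9, 90.6]
tcp_rot: [-3.134, -0.007, -0.364]
ft_force: [-0.1, -0.4, 0.6]
opening: 0.008
```

Call:
servo_tool --pt "-0.003 0 0.008 0 0 0 0" --pt "0 0 0.008 0 0 0 0" --pt "0 0 0.004 0 0 0 0" --pt "0 0 0 0 0 0 0" --pt "0 0 0 0 0 0 0"

```text
t: 3.53
eef_pos: [520.3, -142.0, 72.6]
tcp_rot: [-3.134, -0.012, -0.363]
ft_force: [0.1, -1.0, 0.2]
opening: 0.006
```

Call:
servo_tool --pt "-0.001 0 0.003 0 0 0 0" --pt "0 0 0.003 0 0 0 0" --pt "0 0 0.002 0 0 0 0" --pt "0 0 0 0 0 0 0" --pt "0 0 0 0 0 0 0"

```text
t: 3.95
eef_pos: [520.2, -142.0, 65.2]
tcp_rot: [-3.134, -0.014, -0.363]
ft_force: [0.2, -0.8, 4.7]
opening: 0.0
```

The force is 4.7 N at z = 65.2, so the pad is down about 7 mm. Moving along the bar to the lug with the pad held down.

Call:
servo_tool --pt "0 0 0.001 0 0 0 0" --pt "0 -0.004 0 0 0 0 0" --pt "0 -0.004 0 0 0 0 0" --pt "0 -0.004 0 0 0 0 0" --pt "0 0 0 0 0 0 0"

```text
t: 4.37
eef_pos: [524.9, -131.1, 65.2]
tcp_rot: [-3.136, -0.016, -0.363]
ft_force: [-0.9, 0.4, 4.7]
opening: 0.006
```

Call:
servo_tool --pt "0 -0.004 0.001 0 0 0 0" --pt "0 -0.004 0 0 0 0 0" --pt "0 -0.004 0.0005 0 0 0 0" --pt "0 -0.004 0 0 0 0 0" --pt "0 0 0 0 0 0 0"

```text
t: 4.78
eef_pos: [531.1, -116.1, 64.5]
tcp_rot: [-3.137, -0.017, -0.363]
ft_force: [-0.1, 1.3, 4.3]
opening: 0.001
```

Run:
```python
from cell import env
import cv2,numpy as np
a=env.read_camera("wrist")["img"];b=env.read_camera("top")["img"][150:320,270:520]
b=cv2.resize(b,(560,380));cv2.imwrite("pics/w3.png",cv2.resize(np.vstack([a[100:300],b]),None,fx=1,fy=1))
s=env.state();print(s["eef_pos"],s["ft_force"])
```

```text
[ 531.09605827 -116.16652089   64.55362979] [-0.05987019  2.52984497  5.48151824]
```

View pics/w3.png

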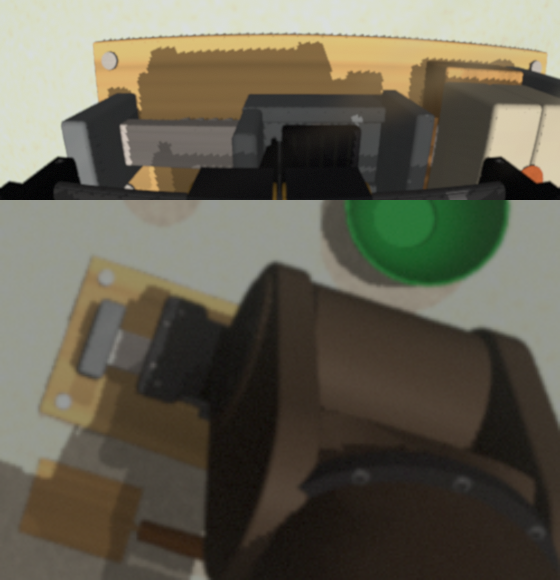

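The tips (278,140 in the upper strip) are close to the pad's lug-side edge, so little of the pad is under them. I'll back off a little and part the fingers, so that the rear one stays well on the pad while the front one pushes the lug.

Call:
servo_tool --pt "0 0.004 0 0 0 0 0" --pt "0 0.004 0 0 0 0 10" --pt "0 0.004 0 0 0 0 20" --pt "0 0.003 0 0 0 0 28" --pt "0 0 0 0 0 0 28" --pt "0 0 0 0 0 0 28"

```text
t: 5.38
eef_pos: [526.9, -129.2, 65.1]
tcp_rot: [-3.133, -0.019, -0.364]
ft_force: [1.8, 2.9, 4.7]
opening: 0.264
```

Call:
servo_tool --pt "0 -0.005 0.0005 0 0 0 28" --pt "0 -0.005 0 0 0 0 28" --pt "0 -0.005 0.0005 0 0 0 28" --pt "0 -0.005 0 0 0 0 28"

```text
t: 5.72
eef_pos: [533.6, -112.0, 65.0]
tcp_rot: [-3.134, -0.02, -0.365]
ft_force: [-1.9, -4.4, 2.7]
opening: 0.28
```

Run:
```python
from cell import env
import cv2,numpy as np
a=env.read_camera("wrist")["img"];cv2.imwrite("pics/w4.png",cv2.resize(a[130:330,100:440],None,fx=2.3,fy=2.3))
s=env.state();print(s["eef_pos"],s["ft_force"])
```

```text
[ 533.8011936  -111.40110821   64.89920756] [-0.88271126 -0.98028798  4.28546377]
```

View pics/w4.png

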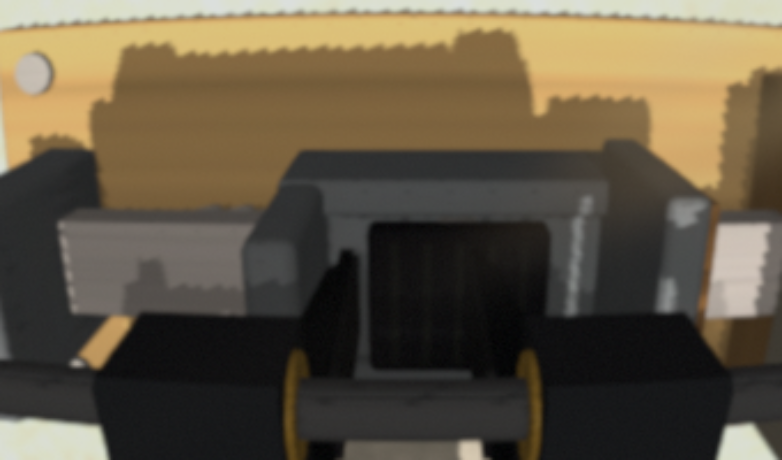

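The front finger (345,270) stands against the lug's face and the rear finger (495,260) is on the pad. A drag of about 4.5 N shows the jaw sliding. I'll keep pushing.

Call:
servo_tool --pt "0 -0.006 0.001 0 0 0 28" --pt "0 -0.006 0.0005 0 0 0 28" --pt "0 -0.006 0 0 0 0 28" --pt "0 -0.006 0.0005 0 0 0 28" --pt "0 -0.006 0 0 0 0 28"

```text
t: 6.18
eef_pos: [544.0, -84.8, 64.3]
tcp_rot: [-3.136, -0.02, -0.366]
ft_force: [-1.4, -4.4, 3.6]
opening: 0.279
```

Call:
servo_tool --pt "0 -0.006 0.0005 0 0 0 28" --pt "0 -0.006 0 0 0 0 28" --pt "0 -0.006 0.0005 0 0 0 28" --pt "0 -0.006 0 0 0 0 28" --pt "0 -0.004 0.0005 0 0 0 28"

```text
t: 6.6
eef_pos: [553.9, -59.3, 64.0]
tcp_rot: [-3.137, -0.02, -0.366]
ft_force: [-3.0, -3.0, 12.1]
opening: 0.279
```

Call:
servo_tool --pt "0 -0.004 0 0 0 0 28" --pt "0 -0.004 0 0 0 0 28" --pt "0 -0.004 0 0 0 0 28"

```text
t: 6.85
eef_pos: [557.2, -50.5, 64.2]
tcp_rot: [3.141, -0.019, -0.364]
ft_force: [-19.1, -55.3, 10.9]
opening: 0.278
```

The force jumped to 58 N, so the jaw has met the end block. Relaxing, then checking before I lift.

Call:
servo_tool --pt "0 0.001 0 0 0 0 28"

```text
t: 6.93
eef_pos: [556.7, -52.3, 64.3]
tcp_rot: [3.14, -0.019, -0.364]
ft_force: [0.9, 3.4, 5.3]
opening: 0.28
```

Run:
```python
from cell import env
import cv2,numpy as np
a=env.read_camera("wrist")["img"];b=env.read_camera("top")["img"][150:320,270:520]
b=cv2.convertScaleAbs(cv2.resize(b,(560,380)),alpha=1.6);cv2.imwrite("pics/w5.png",np.vstack([a[110:310],b]))
s=env.state();print(s["eef_pos"],s["ft_force"])
```

```text
[556.83870791 -51.95084088  64.23216521] [-0.83402527 -3.22449743  5.0431472 ]
```

View pics/w5.png

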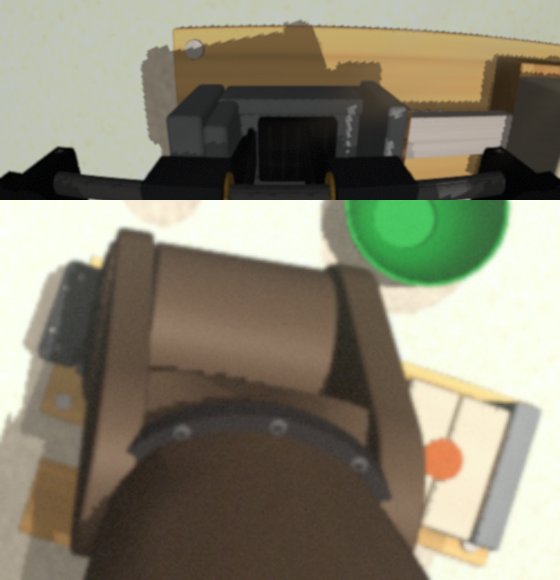

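The wrist strip shows the lug (218,125) right against the end block (190,120), and the mould is unmoved. One light push to seat it, then straight up.

Call:
servo_tool --pt "0 -0.003 0 0 0 0 28" --pt "0 0 0 0 0 0 28" --pt "0 0 -0.005 0 0 0 28" --pt "0 0 -0.01 0 0 0 28" --pt "0 0 -0.03 0 0 0 28" --pt "0 0 -0.03 0 0 0 28" --pt "0 0 -0.04 0 0 0 28" --pt "0 0 -0.04 0 0 0 28"

```text
t: 7.7
eef_pos: [551.0, -48.7, 218.3]
tcp_rot: [3.136, -0.0, -0.364]
ft_force: [0.3, -0.1, -0.0]
opening: 0.278
```

Call:
servo_tool --pt "-0.035 0 -0.02 0 0 0 28" --pt "-0.035 0 -0.02 0 0 0 28" --pt "-0.035 0 -0.02 0 0 0 28" --pt "-0.035 0 0 0 0 0 28" --pt "-0.035 0 0 0 0 0 28" --pt "-0.0 0 0 0 0 0 28" --pt "0 0 0 0 0 0 28"

```text
t: 8.28
eef_pos: [380.8, 17.5, 290.4]
tcp_rot: [-3.142, -0.015, -0.362]
ft_force: [0.6, -0.2, 0.7]
opening: 0.283
```

Run:
```python
from cell import env
import cv2,numpy as np
b=env.read_camera("top")["img"][80:320,270:520];a=env.read_camera("scene")["img"][60:240,110:350]
b=cv2.convertScaleAbs(cv2.resize(b,(450,432)),alpha=1.6);a=cv2.resize(a,(345,259));a=np.vstack([a,np.zeros((173,345,3),np.uint8)])
cv2.imwrite("pics/f.png",np.hstack([b,a]))
s=env.state();print(s["eef_pos"],s["ft_force"],s["t"])
```

```text
[381.72130233  17.09500095 289.93452417] [-0.09718524 -0.3457708  -0.38243273] 8.3833
```

View pics/f.png

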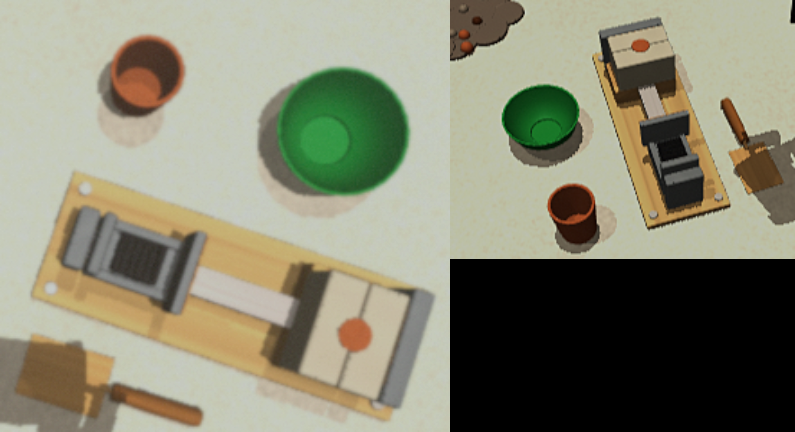

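The final view shows the jaw at the end-block end, with the mould, bowl, cup and spatula where they were. I'll enlarge the lug and block to check the contact, and compare the loose items with the first picture.

Run:
```python
from cell import env
import cv2,numpy as np
T=env.read_camera("top")["img"];S=env.read_camera("scene")["img"]
b=cv2.convertScaleAbs(cv2.resize(T[185:260,290:390],(640,480),interpolation=cv2.INTER_CUBIC)[:, :],alpha=1.6)
cv2.imwrite("pics/g.png",b)
d=cv2.absdiff(T,cv2.imread("pics/top0.png")).max(2)
for n,(u,v,w,h) in dict(mould=(435,235,60,65),bowl=(422,118,78,72),cup=(328,98,46,48),handle=(328,290,56,28)).items(): print(n,(d[v:v+h,u:u+w]>40).mean().round(4))
```

```text
mould 0.0
bowl 0.0
cup 0.0
handle 0.0663
```

View pics/g.png

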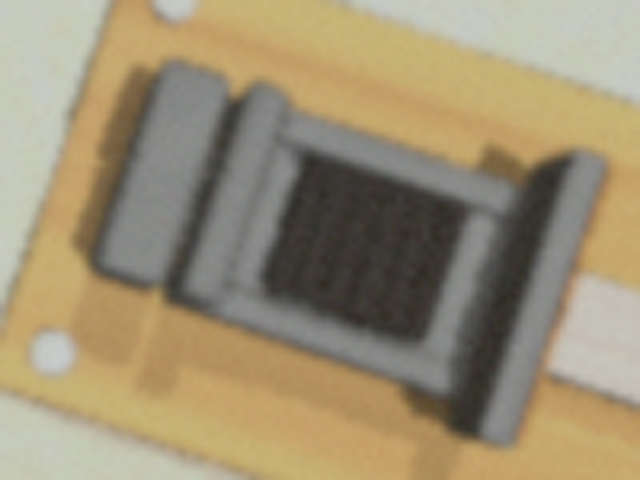

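Run:
```python
from h import *
y=np.array([.3628,.9319,0]);O=ray("top",129/3.3+280,159/3.3+165,87)-104*y
c=lambda u,v,z:round(float((ray("top",u/6.4+290,v/6.4+185,z)-O)@y),1)
print("block face",c(193,185,87),"lug back",c(218,190,101),"lug face",c(254,197,101),"plate far",c(555,300,104))
```

```text
block face 101.9 lug back 96.0 lug face 86.6 plate far 5.5
```

By my picks the lug's back stands 3–6 mm short of the block face. That is within picking error, or it may be the stop's design, so I'll look from straight above the gap.

Call:
servo_tool --pt "0.033 -0.0075 0.015 0 0 0 28" --pt "0.033 -0.0075 0.015 0 0 0 28" --pt "0.033 -0.0075 0.015 0 0 0 28" --pt "0.033 -0.0075 0.015 0 0 0 28" --pt "0.033 -0.0075 0.015 0 0 0 28" --pt "0 0 0 0 0 0 28" --pt "0 0 0 0 0 0 28"

```text
t: 9.07
eef_pos: [563.2, -11.0, 207.8]
tcp_rot: [3.14, -0.008, -0.366]
ft_force: [0.1, 0.9, -0.7]
opening: 0.282
```

Run:
```python
from cell import env
import cv2,numpy as np
c=env.read_camera("wrist");a=c["img"];cv2.imwrite("pics/w6full.png",a);cv2.imwrite("pics/w6.png",cv2.convertScaleAbs(cv2.resize(a[120:270,180:380],(800,600),interpolation=cv2.INTER_CUBIC),alpha=1.6))
np.savez("wrist.npz",K=c["intrinsics"],R=c["R"],t=c["t"]);print(env.state()["eef_pos"],-c["R"].T@c["t"],c["R"][2],c["intrinsics"][0])
```

```text
[562.86446166 -11.00705941 207.76056504] [637.62234885 -39.67632325 379.25966616] [-0.25509936  0.09585661 -0.96215167] [325.1922621    0.         279.03165548]
```

View pics/w6.png

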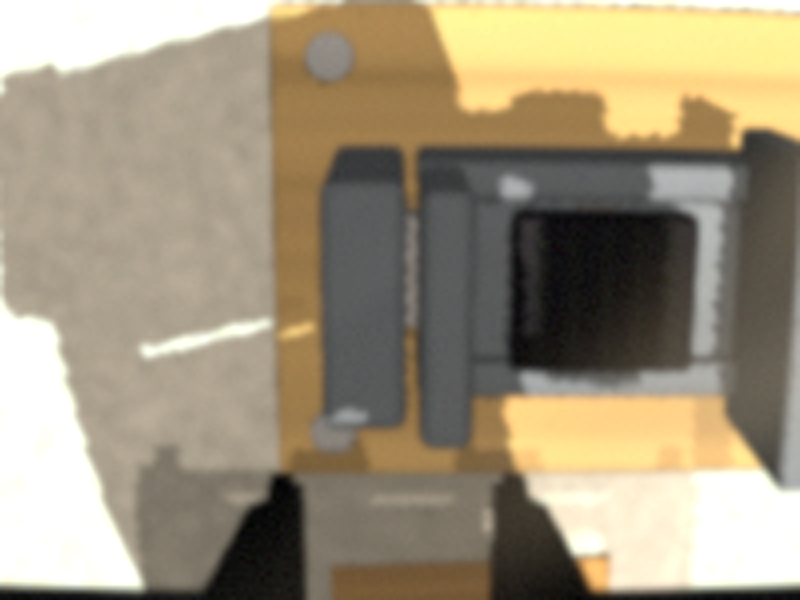

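A gap of about 4 mm between lug (421) and block (404) is visible. It may be the stop's design, or the jaw may have crept back when I relaxed. There's plenty of time, so I'll press and push again, this time lifting off while still pushing.

Call:
servo_tool --pt "0.0045 0.0225 0 0 0 0 28" --pt "0.0045 0.0225 0 0 0 0 28" --pt "0 0 0 0 0 0 28" --pt "0 0 0.03 0 0 0 28" --pt "0 0 0.03 0 0 0 28" --pt "0 0 0.02 0 0 0 28" --pt "0 0 0 0 0 0 28" --pt "0 0 0 0 0 0 28"

```text
t: 9.78
eef_pos: [554.2, -57.4, 129.3]
tcp_rot: [3.141, -0.013, -0.368]
ft_force: [-0.6, -0.4, 1.4]
opening: 0.282
```

Call:
servo_tool --pt "0 0 0.02 0 0 0 28" --pt "0 0 0.015 0 0 0 28" --pt "0 0 0.008 0 0 0 28" --pt "0 0 0 0 0 0 28" --pt "0 0 0 0 0 0 28"

```text
t: 10.2
eef_pos: [557.3, -56.8, 92.3]
tcp_rot: [-3.14, -0.022, -0.367]
ft_force: [-0.3, -0.4, 0.4]
opening: 0.282
```

Call:
servo_tool --pt "-0.001 0.001 0.008 0 0 0 28" --pt "0 0 0.008 0 0 0 28" --pt "0 0 0.005 0 0 0 28" --pt "0 0 0.003 0 0 0 28" --pt "0 0 0.002 0 0 0 28" --pt "0 0 0 0 0 0 28" --pt "0 0 0 0 0 0 28"

```text
t: 10.78
eef_pos: [558.1, -57.7, 67.7]
tcp_rot: [-3.139, -0.027, -0.367]
ft_force: [-1.2, -0.2, 4.3]
opening: 0.28
```

Call:
servo_tool --pt "0 0 0.002 0 0 0 28" --pt "0 0 0.001 0 0 0 28" --pt "0 -0.001 0 0 0 0 28" --pt "0 -0.001 0 0 0 0 28" --pt "0 0 0 0 0 0 28"

```text
t: 11.2
eef_pos: [558.9, -56.4, 65.3]
tcp_rot: [-3.14, -0.027, -0.367]
ft_force: [-2.0, -0.2, 4.6]
opening: 0.284
```

Call:
servo_tool --pt "0 -0.002 0.001 0 0 0 28" --pt "0 -0.002 0 0 0 0 28"

```text
t: 11.37
eef_pos: [560.5, -53.1, 64.6]
tcp_rot: [-3.141, -0.028, -0.367]
ft_force: [-1.1, -3.4, 4.6]
opening: 0.279
```

Call:
servo_tool --pt "0 -0.002 0 0 0 0 28"

```text
t: 11.45
eef_pos: [560.7, -52.4, 64.6]
tcp_rot: [3.14, -0.028, -0.366]
ft_force: [-11.2, -28.5, 7.7]
opening: 0.281
```

The stop comes at the same place along the bar as before (63 mm, 30 N). Lifting with a light push held on.

Call:
servo_tool --pt "0 -0.001 -0.003 0 0 0 28" --pt "0 -0.001 -0.005 0 0 0 28" --pt "0 0 -0.01 0 0 0 28" --pt "0 0 -0.03 0 0 0 28" --pt "0 0 -0.03 0 0 0 28" --pt "0 0 -0.03 0 0 0 28" --pt "0 0 -0.03 0 0 0 28"

```text
t: 12.03
eef_pos: [555.4, -49.1, 201.6]
tcp_rot: [3.138, -0.014, -0.366]
ft_force: [0.7, -0.4, 0.2]
opening: 0.282
```

Call:
servo_tool --pt "0.002 -0.022 -0.015 0 0 0 28" --pt "0.002 -0.022 -0.01 0 0 0 28" --pt "0 0 0 0 0 0 28" --pt "0 0 0 0 0 0 28"

```text
t: 12.37
eef_pos: [576.8, -7.0, 236.9]
tcp_rot: [-3.141, -0.026, -0.367]
ft_force: [-0.9, -0.4, -0.1]
opening: 0.279
```

Run:
```python
from cell import env
import cv2,numpy as np
c=env.read_camera("wrist");a=c["img"];cv2.imwrite("pics/w7.png",cv2.convertScaleAbs(cv2.resize(a[120:270,180:380],(800,600),interpolation=cv2.INTER_CUBIC),alpha=1.6))
print(env.state()["eef_pos"])
```

```text
[576.86559003  -7.15550046 236.78641261]
```

View pics/w7.png

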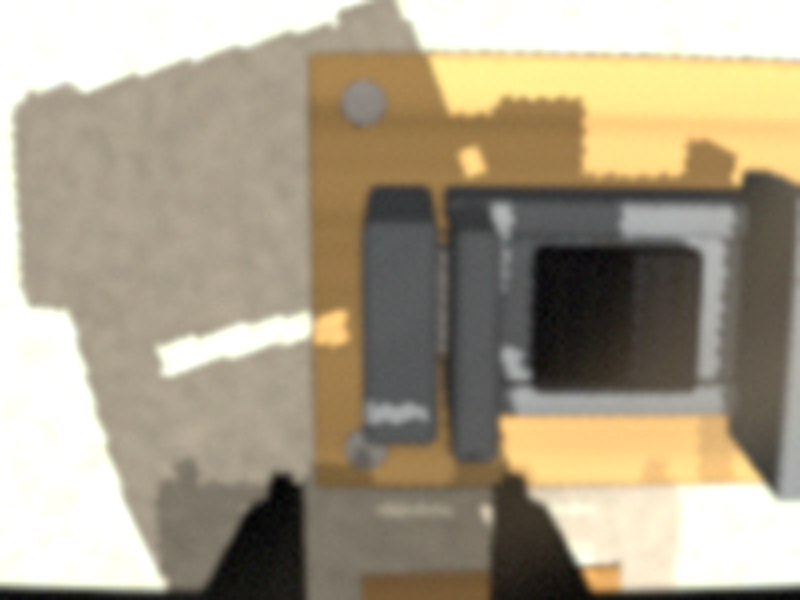

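The jaw meets the same hard stop both times. The remaining slit of about 3 mm fits the given geometry: pad centre at +55, plus 34 and 12, puts the lug's back at 101, with the block face at 104. Withdrawing the hand and handing in.

Call:
servo_tool --pt "-0.035 0 -0.02 0 0 0 28" --pt "-0.035 0 -0.02 0 0 0 28" --pt "-0.035 0 -0.01 0 0 0 28" --pt "-0.03 0 0 0 0 0 28" --pt "0 0 0 0 0 0 28" --pt "0 0 0 0 0 0 28"

```text
t: 12.92
eef_pos: [441.7, 40.8, 278.7]
tcp_rot: [3.14, -0.015, -0.37]
ft_force: [1.0, 0.1, 0.1]
opening: 0.282
```

Run:
```python
from cell import env
import cv2
T=env.read_camera("top")["img"];d=cv2.absdiff(T,cv2.imread("pics/top0.png")).max(2)
for n,(u,v,w,h) in dict(mould=(435,235,60,65),bowl=(422,118,78,72),cup=(328,98,46,48)).items(): print(n,(d[v:v+h,u:u+w]>40).mean().round(4))
s=env.state();print(s["t"],s["eef_pos"],s["ft_force"]);print(env.job_done())
```

```text
mould 0.0
bowl 0.0
cup 0.0
12.9667 [441.69642534  40.74134723 278.53854079] [ 0.00705557 -0.06413082  0.35111892]
the job is handed in; nothing more can be done
None
```

I pressed the release pad down, pushed the jaw back along its bar to a hard stop, let the pad spring up and withdrew the hand. I handed the job in at about 13 s.

- **End stop:** The jaw met a hard stop twice at the same place, about 63 mm along the bar by the tool position. The force reached 58 N the first time and about 30 N the second. I pressed and pushed again because the first close picture showed a gap between the lug and the end block.
- **Open point:** The last close view still shows a slit of about 3–4 mm between the push lug and the end block. I took this as the stop's normal position. That reading fits the given dimensions (lug back at 101 mm, block face at 104 mm) only if the clamp's origin lies under the pad at mid travel, which I could not confirm.
- **Mould, bowl and cup:** These matched the first top picture, with no pixels changed beyond the threshold.
- **Spatula:** It looked undisturbed in the pictures. An earlier check showed about 7% of pixels changed around its handle, which I put down to the arm's shadow. I left it out of the final comparison.
- **Pad and hand:** I did not measure the pad's height after release. The hand is clear and the force reading is about zero.

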